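# Roll a guide roller up the track into its sprung clamp

### The job

Take the wooden paddle by its handle and, with it alone, gently roll the steel roller up the sloping track until it snaps home behind the crest under the sprung jaw of the clamp head and stays there by itself. Never push the roller hard, touch it with the fingers or lift it off the track, and leave the other parts on the bench alone. Then stand the paddle upright on the bench again.

Things in the scene. Friction and masses are not known exactly. Their poses are not given: they have to be found in the camera images.
- track: Fixed sloping track 310 mm long, 86 wide: aluminium deck between dark steel rails 64 mm apart, 14 mm above the deck. Origin: centre of its underside, on the bench. +x is level and points the uphill way that the roller must go, y across, z up. The deck's top is 26 mm above the origin and rises 2.5 degrees towards +x (height 0.026 + 0.0437 x).
- bar (a point): Middle of the front face, at deck level, of a 6 mm high, 8 mm thick bar across the lower end of the deck (track x = -0.125), which keeps the roller from rolling off.
- deck_end (a point): Deck surface at the upper end, mid-width (track x = 0.155). Below it sits a grey clamp head with a thumbscrew on top, 62 mm wide, 67 high, clamped by hand anywhere within a 60 mm span: where it is must be felt or seen. A 45 mm wedge leads up to its crest, 5 mm above the deck. Behind the crest is the seat, on the deck; the seated roller's centre is at track x 0.03 to 0.095.
- deck_mid (a point): Deck surface at mid-length. How the clamp feels: from the crest on, a sprung plate leaning 45 degrees over the seat resists. The push rises to 5 to 8 N, stays there for some 14 mm, dips as the roller drops in and is above 9 N once it is home; not home, it is thrown back. Some 4 mm further the jaw is rigid. Over 15 N marks the roller. Advance at 10 to 20 mm/s, stop by force.
- roller_center (a point): Centre of the plain, lightly oiled (slippery) steel roller, 40 mm diameter, 60 mm long, about 0.3 kg, lying across the track between the rails (axis: its y, along the track's y). At first it rests against the low bar, centre at about track x = -0.111, 20 mm above the deck. It rolls freely, and back downhill when let go.
- paddle_grip (a point): Grip point of the wooden paddle standing on the bench: on its handle's axis, 75 mm above its underside; x points to the pushing face, z up. Handle 20 mm thick (x), 30 wide (y), top at 97 mm. The shoe below is 44 mm wide, 24 high; its flat face is 30 mm ahead of the handle's axis, its back 15 mm behind. 0.16 kg. With its underside 8 to 11 mm above the deck it clears bar and crest.
- nipple: Bystander: loose threaded hex nipple, 37 mm high, 31 mm wide; origin at the centre of its underside. Leave it alone.
- plug: Bystander: loose round plug with a square head, 25 mm wide, 23 mm high; origin at the centre of its underside. Leave it alone.
- valve: Bystander: loose small cast valve body standing upright, 38 x 46 x 86 mm; origin at the centre of its underside. Leave it alone.
Not all that is in view belongs to the job. What is shaped like the part that bears paddle_grip but green is not meant.

How it is judged:
By the outcome, as a careful person would: the job done as asked, in the order asked, and still so for the second after the job is handed in, with the robot touching nothing.
It also fails if it takes over 72 s, if anything falls off the work surface, if the arm or the gripper's body presses on something with over 40 N, if the wrist force passes 120 N, or if a joint passes its speed limit or range.

### The arm

A 6-joint arm with a two-finger parallel gripper is mounted at the origin on a cart in front of the work surface, level with it; the furniture and walls round the work are solid. World frame = base frame: x ahead of the robot, y to its left, z up, the work surface at z = 0. Lengths are in m, angles in rad, forces in N, time in s.
With the tool pointing down it reaches from about 0.4 to 0.825 m from the base axis. Payload 7 kg.
Tool frame: the origin (TCP) lies at the very end of the fingers, on their centre line; the grasp point (between the pads) lies 19 mm behind it; z points along the fingers, y is the line along which they close (so a half turn about z gives the same grasp; the last joint's range is limited). The gripper opens to 88 mm and grips with 3 to 60 N. Pads are 19 mm wide; open, the fingers measure 130 mm over their backs; the gripper's body (78 mm by 193 mm) begins 47 mm behind the grasp point.
Start: joints at [1.45, 0.359, 0.012, 0, -1.224, -0.288], TCP at [0.268, 0.619, 0.203] pointing down, gripper open.
Joint ranges: [-3.07, 3.07], [-1.43, 2.12], [-1.02, 1.25], [-3.03, 1.67], [-3.05, -0], [-3.03, 3.03]. Speed limits (rad/s): [2.39, 2.39, 3.01, 3.14, 3.14, 3.14].

### API

Orientations are given as [roll, pitch, yaw] about the fixed x, y, z axes, in that order (R = Rz(yaw) Ry(pitch) Rx(roll)).
In Python, from station import arm gives the robot as it stands. The module is installed in compiled form; this text tells all that it offers.
- The arm moves only by the shell command python3 -m crank 'ROWS' [FORCE]. ROWS is JSON, a list of rows, each an object of numbers: "dx", "dy", "dz": the shift along the world's x, y, z in m; "twist": the turn about the world's z in degrees; "grip": the opening, from -1 (shut) to 1 (fully open). A call has exactly 5 rows; each row is the pose to reach, as a shift and turn from the pose commanded when the call began; what a row does not reach only later rows make up. A row lasts 1/12 s, in which the tool goes at most 41.7 mm and 7.16 degrees, less where a joint would pass 70% of its speed; a pose out of reach is approached as far as the arm can. A call with a gripper value outside its range is refused whole. The fingers move at their own pace and stop on an object; FORCE is the grip in N (left out, the last holds). Time passes only in rows, so rows that repeat a pose let the fingers close, or fill a call up. It gives the time, the measured TCP pose, the force, the opening and the grip force at its end, in the units of the state.
- arm.get_state(): the state, without advancing time (a new reading comes with each control period).
- arm.grab_frame(name): name is "scene" or "top" or "wrist"; returns the picture (400x640x3 uint8, red, green, blue); there is no depth.
- arm.get_calibration(name): a dict with "fx", "fy", "cx", "cy" (pixels), "cam_to_world" (4x4, takes a point from camera to world coordinates); the wrist camera has in their place "tool_from_camera" (4x4, takes a point from camera to tool coordinates, whose origin is the TCP and whose axes are the flange's). Camera axes: x right, y down, z forward; pixel columns grow to the right and rows downward; lengths in m; the calibration is good to about 2 mm. A picture is of the moment at which its call begins: read the wrist's pose just before it. get_calibration takes no time and is no camera call.
- arm.job_done(): hands the job in; it is judged then, once.
The state is a dict: "t": time; "q": joint angles; "qd": joint speeds; "joint_efforts": joint torques, N m; "eef_pos": TCP position; "ee_rot": TCP orientation; "force": force on the tool from outside, world axes, zero at the start; "moment": the same for the moment, N m; "width": finger opening in m; "gripper_force": force on a finger pad.
Only numpy, scipy, OpenCV 4.12 (cv2) and the standard library are available. Lean on these libraries where they do the work, as an engineer would, in place of code of your own. Each camera call takes 0.05 s, during which the arm holds its last target. There are 200 camera calls.

## Working session

There is one attempt and no reset: what is moved stays moved. The work goes in short steps, Python scripts to look and compute and a shell command to move; the robot and the scene stay as the last step left them, time stands still between calls to the robot, and variables do not carry over. Pictures are saved under pics/ and viewed, at most 10 in all, crops included, and the job is handed in when it is done.

```bash
mkdir -p pics
cat > h.py <<'E'
import numpy as np, cv2
from station import arm
from scipy.spatial.transform import Rotation as R
def save(img,n): cv2.imwrite('pics/'+n+'.png',cv2.cvtColor(img,cv2.COLOR_RGB2BGR))
def ray(name,u,v,st=None):
    c=arm.get_calibration(name)
    if name=='wrist':
        T=np.eye(4);T[:3,:3]=R.from_euler('xyz',st['ee_rot']).as_matrix();T[:3,3]=st['eef_pos'];T=T@np.array(c['tool_from_camera'])
    else: T=np.array(c['cam_to_world'])
    d=T[:3,:3]@np.array([(u-c['cx'])/c['fx'],(v-c['cy'])/c['fy'],1]);return T[:3,3],d
def onz(name,u,v,z,st=None):
    o,d=ray(name,u,v,st);return (o+d*(z-o[2])/d[2]).round(4)
def proj(name,p):
    c=arm.get_calibration(name);q=np.linalg.inv(np.array(c['cam_to_world']))@np.append(p,1);return (c['fx']*q[0]/q[2]+c['cx'],c['fy']*q[1]/q[2]+c['cy'])
E
python3 - <<'E'
from h import *
print(arm.get_state())
for n in ('top','scene'):
    save(arm.grab_frame(n),n+'0'); c=arm.get_calibration(n); print(n,c['fx'],np.array(c['cam_to_world']).round(3).tolist())
print(arm.get_calibration('wrist'))
E
```

```text
{'t': 0.0, 'q': array([ 1.45013196e+00,  3.59360813e-01,  1.11033496e-02, -3.60918710e-04,
       -1.22409875e+00, -2.88090943e-01]), 'qd': array([-3.35387304e-04,  1.08324319e-03,  8.53060097e-04, -1.72921009e-04,
        8.90452848e-04,  4.03445013e-05]), 'joint_efforts': array([-1.12793503e-03, -5.82697105e+01,  2.93045944e+01,  6.99684396e+00,
        6.78032055e-03, -1.68340212e-04]), 'eef_pos': array([0.26811314, 0.61891507, 0.202357  ]), 'ee_rot': array([ 3.14000064e+00, -1.17933454e-04, -4.08878122e-01]), 'force': array([-0.46280582,  0.48232468,  0.35445277]), 'moment': array([-0.02886586, -0.00669936,  0.0028909 ]), 'gripper_force': 0.0, 'width': 0.08807773550699573}
top 366.68250914975806 [[0.035, -0.977, 0.21, 0.376], [-0.999, -0.034, 0.007, -0.124], [-0.0, -0.21, -0.978, 0.919], [0.0, 0.0, 0.0, 1.0]]
scene 487.5681075338481 [[-0.848, -0.232, 0.476, 0.045], [-0.53, 0.353, -0.771, 0.675], [0.011, -0.906, -0.423, 0.517], [0.0, 0.0, 0.0, 1.0]]
{'fx': 357.4549418823491, 'fy': 357.4549418823491, 'cx': 324.92310611870596, 'cy': 200.71563114685918, 'tool_from_camera': array([[-8.80223737e-04, -9.54739750e-01, -2.97441146e-01,
         8.08305631e-02],
       [ 9.99999336e-01, -1.06170065e-03,  4.48575007e-04,
        -5.87864435e-04],
       [-7.44065848e-04, -2.97440553e-01,  9.54740050e-01,
        -1.80707972e-01],
       [ 0.00000000e+00,  0.00000000e+00,  0.00000000e+00,
         1.00000000e+00]])}
```

View pics/top0.png

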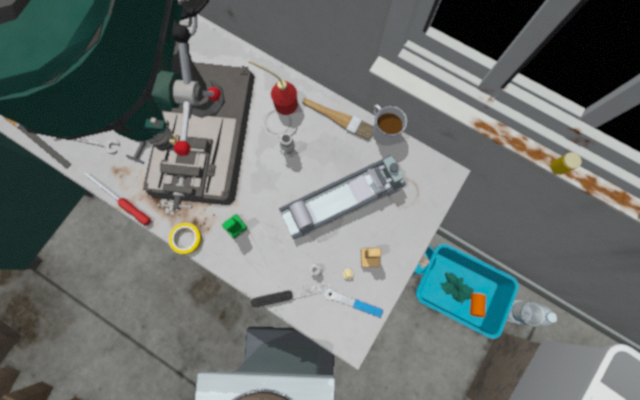

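View pics/scene0.png

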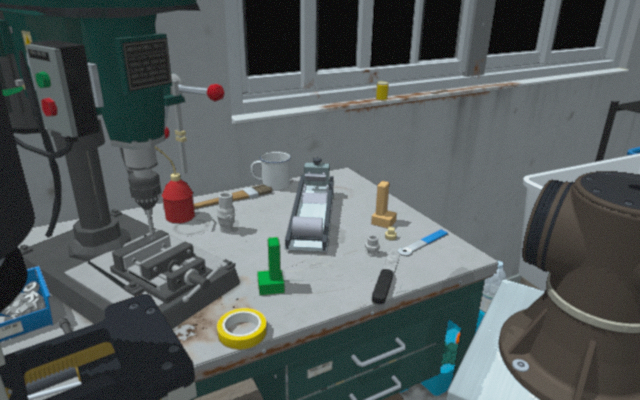

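Candidates for the paddle are the tan one at top (371,257) / scene (383,205), the green decoy at top (234,226) / scene (270,270), the brass plug at (348,274) and the wooden brush at (335,115). I choose the tan one and check it in a crop.

Run:
```python
from h import *
t=cv2.imread('pics/top0.png')
cv2.imwrite('pics/c1.png',cv2.resize(t[148:298,262:422],None,fx=4,fy=4,interpolation=cv2.INTER_CUBIC))
s=cv2.imread('pics/scene0.png')
cv2.imwrite('pics/c2.png',cv2.resize(s[150:260,270:410],None,fx=5,fy=5,interpolation=cv2.INTER_CUBIC))
```

```text
(no output)
```

View pics/c1.png

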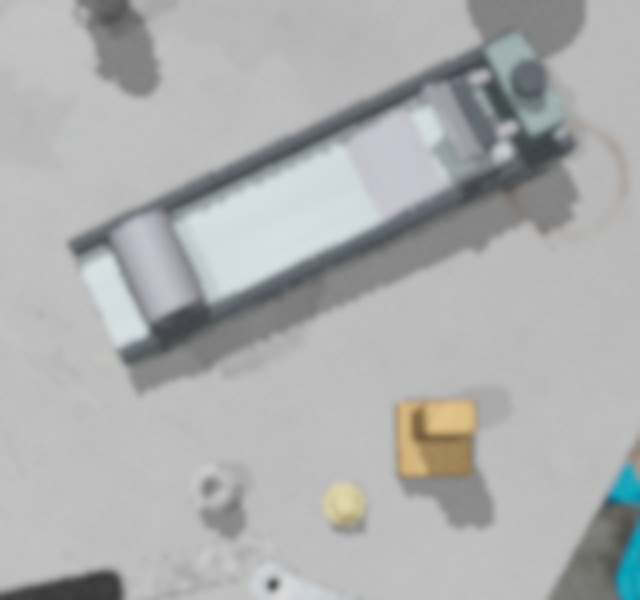

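View pics/c2.png

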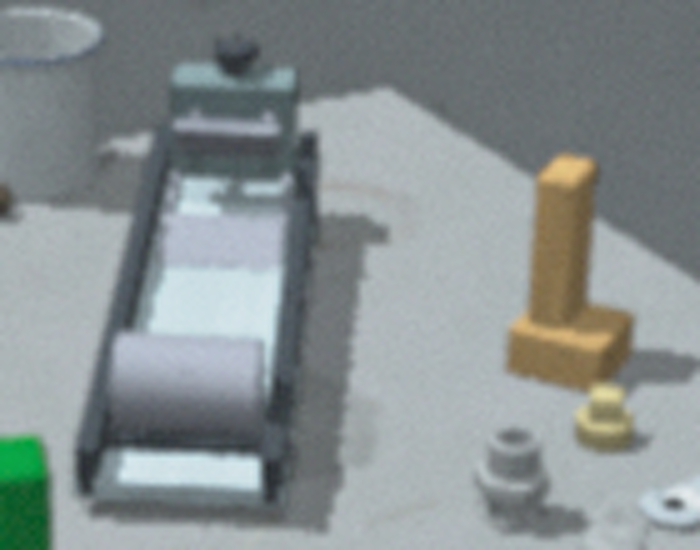

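The crop shows the tan paddle, with its handle top at about crop (449,418) and its shoe spanning (397–475, 400–477). The roller lies at the low (left) end of the track and the clamp head is at the upper right. The nipple is at (215,488) and the plug at (345,503), both near the paddle. Next I convert these to metres.

Run:
```python
from h import *
def T(u,v,z): return onz('top',262+(u+.5)/4-.5,148+(v+.5)/4-.5,z)
def S(u,v,z): return onz('scene',270+(u+.5)/5-.5,150+(v+.5)/5-.5,z)
print('handle top',[T(*p,.097)[:2].tolist() for p in((424,402),(475,401),(475,437),(424,438))])
print(' scene',[S(*p,.097)[:2].tolist() for p in((537,175),(560,155),(597,163),(575,187))])
print('shoe top z.024',[T(*p,.024)[:2].tolist() for p in((397,402),(397,477),(473,477))])
print(' scene top',[S(*p,.024)[:2].tolist() for p in((511,345),(585,360),(632,315))])
print('rails low',T(70,243,.033),T(122,356,.033),'hi',T(575,145,.047),T(487,38,.047))
print('roller silhouette',[T(*p,.041)[:2].tolist() for p in((110,225),(165,208),(207,300),(155,330))])
print('wedge start edge',T(345,147,.027),T(383,220,.027),'wedge end/crest',T(415,110,.034),T(455,180,.034))
print('plug',T(345,505,.02),'nipple',T(213,490,.037),'valve', onz('top',287,143,.086))
```

```text
handle top [[0.4436, -0.2212], [0.4451, -0.2496], [0.4253, -0.2497], [0.4237, -0.2214]]
 scene [[0.4425, -0.2194], [0.4436, -0.2452], [0.4262, -0.2459], [0.4232, -0.2167]]
shoe top z.024 [[0.449, -0.2135], [0.4043, -0.2141], [0.4059, -0.2597]]
 scene top [[0.4399, -0.1983], [0.4067, -0.2031], [0.4071, -0.2546]]
rails low [ 0.5384 -0.0104  0.033 ] [ 0.4701 -0.046   0.033 ] hi [ 0.6078 -0.3182  0.047 ] [ 0.6748 -0.2642  0.047 ]
roller silhouette [[0.5489, -0.0351], [0.5607, -0.0682], [0.5049, -0.0962], [0.4856, -0.0657]]
wedge start edge [ 0.6068 -0.1784  0.027 ] [ 0.5608 -0.2029  0.027 ] wedge end/crest [ 0.6304 -0.2213  0.034 ] [ 0.5863 -0.2465  0.034 ]
plug [ 0.3867 -0.1835  0.02  ] nipple [ 0.3925 -0.1043  0.037 ] valve [ 0.6889 -0.0265  0.086 ]
```

```bash
python3 -m crank '[{"dx":0.014,"dy":-0.033,"dz":0,"twist":-7,"grip":1},{"dx":0.027,"dy":-0.065,"dz":0,"twist":-14,"grip":1},{"dx":0.04,"dy":-0.098,"dz":0,"twist":-21,"grip":1},{"dx":0.053,"dy":-0.13,"dz":0,"twist":-28,"grip":1},{"dx":0.066,"dy":-0.16,"dz":0,"twist":-33.3,"grip":1}]'
python3 -m crank '[{"dx":0.014,"dy":-0.033,"dz":0,"twist":-7,"grip":1},{"dx":0.027,"dy":-0.065,"dz":0,"twist":-14,"grip":1},{"dx":0.04,"dy":-0.098,"dz":0,"twist":-21,"grip":1},{"dx":0.053,"dy":-0.13,"dz":0,"twist":-28,"grip":1},{"dx":0.066,"dy":-0.16,"dz":0,"twist":-33.3,"grip":1}]'
```

```text
t: 0.52
eef_pos: [0.3344, 0.4573, 0.2028]
ee_rot: [3.141, -0.0, -0.996]
force: [2.0, 0.3, -0.0]
width: 0.0878
gripper_force: 0.0
t: 0.93
eef_pos: [0.4003, 0.2973, 0.2031]
ee_rot: [3.141, -0.0, -1.578]
force: [0.4, -0.1, -0.4]
width: 0.0878
gripper_force: 0.0
```

```bash
python3 -m crank '[{"dx":0.002,"dy":-0.035},{"dx":0.004,"dy":-0.071},{"dx":0.007,"dy":-0.106},{"dx":0.009,"dy":-0.142},{"dx":0.011,"dy":-0.178}]'
python3 -m crank '[{"dx":0.002,"dy":-0.035},{"dx":0.004,"dy":-0.071},{"dx":0.007,"dy":-0.106},{"dx":0.009,"dy":-0.142},{"dx":0.011,"dy":-0.178}]'
python3 -m crank '[{"dx":0.002,"dy":-0.035},{"dx":0.004,"dy":-0.071},{"dx":0.007,"dy":-0.106},{"dx":0.012,"dy":-0.142},{"dx":0.012,"dy":-0.175}]'
python3 - <<'E'
from h import *
st=arm.get_state(); save(arm.grab_frame('wrist'),'w1'); np.save('w1.npy',np.r_[st['eef_pos'],st['ee_rot']])
E
```

```text
invalid input at $[0]: expected keys dx, dy, dz, twist, grip
invalid input at $[0]: expected keys dx, dy, dz, twist, grip
invalid input at $[0]: expected keys dx, dy, dz, twist, grip
```

View pics/w1.png

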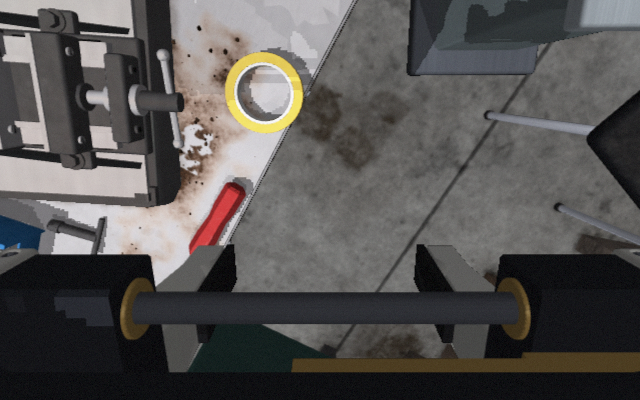

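The move was refused because every key is required. The wrist picture therefore only shows the vise and the tape at (263,92), and the fingers at rows 250–350. I resend with all keys.

```bash
python3 -m crank '[{"dx":0.002,"dy":-0.035,"dz":0,"twist":0,"grip":1},{"dx":0.004,"dy":-0.071,"dz":0,"twist":0,"grip":1},{"dx":0.007,"dy":-0.106,"dz":0,"twist":0,"grip":1},{"dx":0.009,"dy":-0.142,"dz":0,"twist":0,"grip":1},{"dx":0.011,"dy":-0.178,"dz":0,"twist":0,"grip":1}]'
python3 -m crank '[{"dx":0.002,"dy":-0.035,"dz":0,"twist":0,"grip":1},{"dx":0.004,"dy":-0.071,"dz":0,"twist":0,"grip":1},{"dx":0.007,"dy":-0.106,"dz":0,"twist":0,"grip":1},{"dx":0.009,"dy":-0.142,"dz":0,"twist":0,"grip":1},{"dx":0.011,"dy":-0.178,"dz":0,"twist":0,"grip":1}]'
python3 -m crank '[{"dx":0.002,"dy":-0.035,"dz":0,"twist":0,"grip":1},{"dx":0.004,"dy":-0.071,"dz":0,"twist":0,"grip":1},{"dx":0.007,"dy":-0.096,"dz":0,"twist":0,"grip":1},{"dx":0.009,"dy":-0.096,"dz":0,"twist":0,"grip":1},{"dx":0.011,"dy":-0.096,"dz":0,"twist":0,"grip":1}]'
python3 - <<'E'
from h import *
st=arm.get_state(); save(arm.grab_frame('wrist'),'w2'); np.save('w2.npy',np.r_[st['eef_pos'],st['ee_rot']])
E
```

```text
t: 1.4
eef_pos: [0.4108, 0.1197, 0.2031]
ee_rot: [3.141, 0.0, -1.57]
force: [1.3, 0.2, -0.4]
width: 0.0877
gripper_force: 0.0
t: 1.82
eef_pos: [0.4219, -0.0583, 0.2034]
ee_rot: [-3.141, 0.0, -1.571]
force: [0.6, 1.1, -0.2]
width: 0.0877
gripper_force: 0.0
t: 2.23
eef_pos: [0.4329, -0.1538, 0.2028]
ee_rot: [3.141, 0.0, -1.574]
force: [-1.2, 0.8, 0.8]
width: 0.0875
gripper_force: 0.0
```

View pics/w2.png

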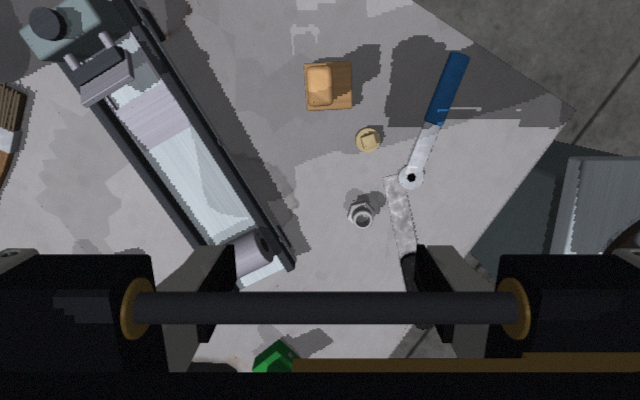

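Wrist view: the paddle handle top spans (307–331, 65–104) and the shoe reaches x=352, which puts the face on the right (world −x). The track runs from the clamp at (60,40) to the roller at (255,255). Next I refine the poses.

Run:
```python
from h import *
p=np.load('w2.npy'); st=dict(eef_pos=p[:3],ee_rot=p[3:]); W=lambda u,v,z:onz('wrist',u,v,z,st)
im=cv2.imread('pics/w2.png'); hsv=cv2.cvtColor(im,cv2.COLOR_BGR2HSV)
sub=hsv[55:115,298:360]
for r in (70,85,100): print(r,[tuple(int(a) for a in hsv[r,c][1:]) for c in range(300,358,3)])
print('handle',[W(*q,.097)[:2].tolist() for q in((307,65),(331,65),(331,104),(307,104))])
print('shoe',[W(*q,.024)[:2].tolist() for q in((352,62),(352,108),(305,109))])
g=hsv[...,2]
for r in range(60,250,20):
    d=np.where(g[r,40:300]<85)[0]+40
    runs=np.split(d,np.where(np.diff(d)>2)[0]+1); print(r,[(int(a[0]),int(a[-1])) for a in runs if len(a)>3])
```

```text
70 [(6, 131), (10, 129), (111, 151), (110, 181), (109, 190), (107, 196), (111, 196), (109, 197), (109, 187), (110, 170), (122, 117), (115, 89), (115, 91), (115, 93), (115, 91), (115, 89), (115, 89), (69, 70), (7, 75), (7, 72)]
85 [(4, 127), (4, 127), (114, 152), (108, 194), (106, 210), (108, 207), (108, 203), (108, 203), (108, 198), (107, 196), (110, 151), (116, 86), (122, 88), (115, 95), (116, 90), (119, 92), (114, 92), (90, 71), (7, 73), (7, 72)]
100 [(2, 131), (8, 129), (67, 145), (110, 155), (111, 175), (113, 169), (111, 165), (115, 159), (113, 169), (106, 175), (113, 144), (112, 132), (115, 155), (115, 153), (113, 153), (113, 153), (112, 152), (113, 124), (3, 73), (14, 74)]
handle [[0.4461, -0.2518], [0.428, -0.2517], [0.428, -0.2234], [0.4466, -0.2235]]
shoe [[0.407, -0.2587], [0.4063, -0.2168], [0.4521, -0.2161]]
60 [(41, 64), (75, 84), (91, 123), (128, 132), (149, 206)]
80 [(71, 90), (163, 216)]
100 [(99, 104), (177, 228)]
120 [(100, 119), (189, 238)]
140 [(115, 133), (202, 250)]
160 [(129, 147), (215, 261)]
180 [(144, 161), (228, 271)]
200 [(159, 175), (241, 283)]
220 [(173, 190), (254, 281), (285, 289)]
240 [(188, 204), (230, 239), (255, 289)]
```

```bash
python3 - <<'E'
from h import *
p=np.load('w2.npy'); st=dict(eef_pos=p[:3],ee_rot=p[3:])
# iterate z with track x from approx origin
o=np.array([.572,-.165]); a=np.radians(-63)
L=[(100,120),(115,140),(129,160),(144,180),(159,200),(173,220),(188,240)]
Rr=[(163,80),(177,100),(189,120),(202,140),(215,160),(228,180),(241,200),(254,220)]
def pts(P,a,o):
    out=[]
    for u,v in P:
        z=.04
        for _ in range(4):
            q=onz('wrist',u-.5,v,z,st)[:2]; z=.04+.0437*((q-o)@[np.cos(a),np.sin(a)])
        out.append(q)
    return np.array(out)
for k in range(3):
    A=pts(L,a,o);B=pts(Rr,a,o)
    dl=A[0]-A[-1];dr=B[0]-B[-1]; al=np.arctan2(dl[1],dl[0]);ar=np.arctan2(dr[1],dr[0])
    a=(al+ar)/2; n=np.array([-np.sin(a),np.cos(a)]); u=np.array([np.cos(a),np.sin(a)])
    ya,yb=(A@n).mean(),(B@n).mean(); yc=(ya-.043+yb+.032)/2
    # low corner of right rail outer (293,268)
    c=onz('wrist',293,268,.033,st)[:2]; o=u*(c@u+.155)+n*yc
    print(np.degrees([al,ar]),ya-yb,o, 'corner y',c@n-yc)
print('u',u,'n',n)
for nm,uv,z in (('roller top?',(250,243),.06),('wedge lo L',(133,157),.028),('wedge lo R',(200,137) ,.028)): 
    q=onz('wrist',*uv,z,st)[:2]-o; print(nm,q@u,q@n)
# from top
T=lambda u_,v,z:onz('top',262+(u_+.5)/4-.5,148+(v+.5)/4-.5,z)
for nm,q,z in (('lowL',(70,243),.033),('lowR',(122,356),.033),('hiR',(575,145),.047),('hiL',(487,38),.047),('wA',(345,147),.028),('wB',(383,220),.028),('r1',(110,225),.041),('r2',(165,208),.041),('r3',(207,300),.041),('r4',(155,330),.041)):
    w=T(*q,z)[:2]-o; print(nm,(w@u).round(4),(w@n).round(4))
E
python3 - <<'E'
import cv2
im=cv2.imread('pics/w2.png');cv2.imwrite('pics/c3.png',cv2.resize(im[0:285,20:310],None,fx=2,fy=2,interpolation=cv2.INTER_CUBIC))
E
```

```text
[-62.37471401 -62.34467633] 0.07270334246114324 [ 0.57432811 -0.16779023] corner y -0.03862906755330392
[-62.37471401 -62.34467633] 0.07274929318853879 [ 0.57439798 -0.16775365] corner y -0.03870793477272805
[-62.37471401 -62.34467633] 0.07274929318853879 [ 0.57439798 -0.16775365] corner y -0.03870793477272805
u [ 0.46391932 -0.88587745] n [0.88587745 0.46391932]
roller top? -0.09988166500162465 -0.023774109174212767
wedge lo L 0.025958774827050436 0.04386525587104467
wedge lo R 0.011172363893098001 -0.026618870368075868
lowL -0.1561 0.0411
lowR -0.1562 -0.0359
hiR 0.1488 -0.0402
hiL 0.132 0.0442
wA 0.0242 0.0235
wB 0.0247 -0.0285
r1 -0.1293 0.039
r2 -0.0945 0.0341
r3 -0.0956 -0.0284
r4 -0.1316 -0.0313
```

View pics/c3.png

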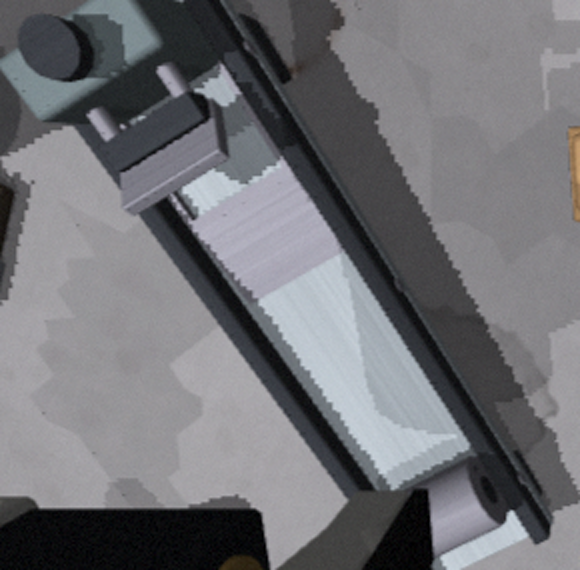

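The crop shows the wedge starting at pixels (150,150)–(190,127), which is track x≈0.025, so the crest is at about 0.07. The jaw plate lies above it and the roller is at (255,255) by the bar. I grasp now.

```bash
python3 -m crank '[{"dx":0.003,"dy":-0.03,"dz":0,"twist":0,"grip":1},{"dx":0.003,"dy":-0.06,"dz":0,"twist":0,"grip":1},{"dx":0.003,"dy":-0.083,"dz":0,"twist":0,"grip":1},{"dx":0.003,"dy":-0.083,"dz":-0.02,"twist":0,"grip":1},{"dx":0.003,"dy":-0.083,"dz":-0.05,"twist":0,"grip":1}]'
python3 -m crank '[{"dx":0,"dy":0,"dz":-0.03,"twist":0,"grip":1},{"dx":0,"dy":0,"dz":-0.06,"twist":0,"grip":1},{"dx":0,"dy":0,"dz":-0.085,"twist":0,"grip":1},{"dx":0,"dy":0,"dz":-0.096,"twist":0,"grip":1},{"dx":0,"dy":0,"dz":-0.096,"twist":0,"grip":1}]'
python3 -m crank '[{"dx":0,"dy":0,"dz":0,"twist":0,"grip":0},{"dx":0,"dy":0,"dz":0,"twist":0,"grip":-0.2},{"dx":0,"dy":0,"dz":0,"twist":0,"grip":-0.4},{"dx":0,"dy":0,"dz":0,"twist":0,"grip":-0.5},{"dx":0,"dy":0,"dz":0,"twist":0,"grip":-1}]' 10
python3 -m crank '[{"dx":0,"dy":0,"dz":0,"twist":0,"grip":-1},{"dx":0,"dy":0,"dz":0,"twist":0,"grip":-1},{"dx":0,"dy":0,"dz":0,"twist":0,"grip":-1},{"dx":0,"dy":0,"dz":0,"twist":0,"grip":-1},{"dx":0,"dy":0,"dz":0,"twist":0,"grip":-1}]' 50
python3 - <<'E'
from h import *
save(arm.grab_frame('scene'),'s2')
im=cv2.imread('pics/s2.png');cv2.imwrite('pics/c4.png',cv2.resize(im[100:260,270:470],None,fx=3,fy=3,interpolation=cv2.INTER_CUBIC))
E
```

```text
t: 2.7
eef_pos: [0.4386, -0.2361, 0.155]
ee_rot: [-3.136, -0.001, -1.571]
force: [0.8, -0.3, -0.2]
width: 0.0876
gripper_force: 0.0
t: 3.12
eef_pos: [0.4345, -0.234, 0.0546]
ee_rot: [3.136, 0.001, -1.57]
force: [-0.6, -0.2, 0.4]
width: 0.0881
gripper_force: 0.0
t: 3.53
eef_pos: [0.4369, -0.2356, 0.0582]
ee_rot: [-3.14, -0.0, -1.571]
force: [-0.5, -0.3, 0.4]
width: 0.0599
gripper_force: 0.0
t: 3.95
eef_pos: [0.4363, -0.2357, 0.0573]
ee_rot: [3.142, -0.0, -1.571]
force: [-0.3, 0.3, -0.2]
width: 0.027
gripper_force: 0.0
```

View pics/c4.png

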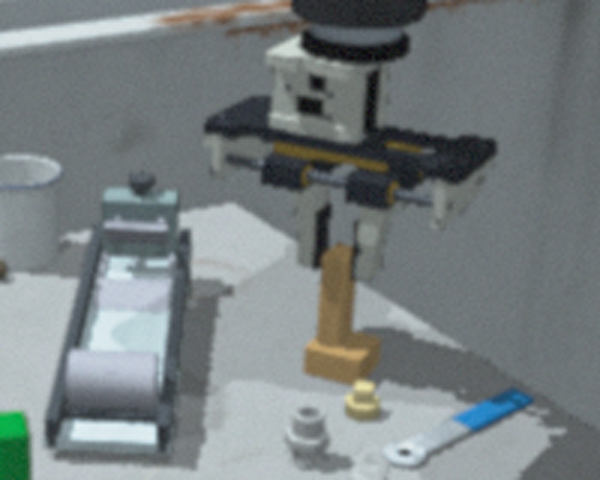

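```bash
python3 -m crank '[{"dx":0,"dy":0,"dz":0,"twist":0,"grip":-1},{"dx":0,"dy":0,"dz":0,"twist":0,"grip":-1},{"dx":0,"dy":0,"dz":0,"twist":0,"grip":-1},{"dx":0,"dy":0,"dz":0,"twist":0,"grip":-1},{"dx":0,"dy":0,"dz":0,"twist":0,"grip":-1}]' 50
python3 - <<'E'
from h import *
for p in ((.4363,-.2357,.0573),(.4363,-.2357,.097),(.4463,-.2257,.0573),(.4263,-.2257,.0573)):
    u,v=proj('scene',p); print((u-270)*3,(v-100)*3)
E
```

```text
t: 4.42
eef_pos: [0.4363, -0.2356, 0.0572]
ee_rot: [3.141, 0.0, -1.571]
force: [1.2, 0.3, -0.6]
width: 0.0199
gripper_force: 49.7
334.7524101770179 297.50296026660885
338.41882045909483 248.21763137319715
316.62254737951196 299.1596925835924
341.38768745166925 305.56748626878306
```

Run:
```python
from h import *
f=arm.grab_frame('scene'); save(f,'s3')
for c in range(364,402,3): print(c,[int(x) for x in f[160:212:3,c].mean(1)], [int(f[r,c,0])-int(f[r,c,2]) for r in range(160,212,6)])
for p in ((.4563,-.2257,.0573),(.4163,-.2257,.0573),(.4263,-.2257,.0573),(.4563,-.2257,.0973)): print(p,np.round(proj('scene',p),1))
```

```text
364 [36, 111, 113, 116, 115, 118, 176, 188, 179, 164, 167, 163, 166, 169, 166, 166, 166, 166] [-10, -8, -7, -9, -14, -9, -13, -9, -11]
367 [38, 76, 115, 117, 115, 116, 118, 170, 165, 165, 168, 167, 163, 165, 166, 166, 166, 169] [-9, -8, -10, -11, -9, -12, -10, -10, -9]
370 [37, 53, 110, 116, 120, 110, 116, 131, 146, 142, 168, 166, 167, 165, 167, 168, 166, 165] [-12, -1, -2, -6, -8, -9, -11, -8, -8]
373 [62, 92, 114, 115, 112, 115, 114, 115, 114, 113, 160, 165, 163, 165, 166, 168, 164, 166] [21, -2, -5, -1, -1, -11, -7, -11, -9]
376 [74, 114, 113, 114, 85, 76, 69, 67, 55, 60, 105, 154, 149, 139, 130, 125, 118, 115] [-8, -5, -4, -3, -3, 3, 13, 33, 41]
379 [81, 110, 111, 67, 29, 24, 34, 39, 94, 92, 97, 90, 98, 109, 102, 103, 105, 107] [-12, -5, -4, -5, 46, 40, 45, 58, 53]
382 [89, 113, 108, 113, 110, 113, 112, 91, 101, 89, 90, 86, 91, 93, 104, 105, 106, 103] [-16, -6, -7, -10, 50, 46, 46, 55, 50]
385 [40, 41, 46, 121, 116, 113, 99, 94, 90, 79, 77, 83, 91, 90, 86, 88, 86, 90] [-10, -7, -10, -10, 44, 26, 42, 45, 45]
388 [47, 36, 41, 94, 103, 129, 120, 90, 91, 117, 115, 103, 123, 128, 137, 148, 157, 99] [-6, -6, -3, -3, -2, -3, 10, 9, -7]
391 [57, 43, 44, 97, 115, 136, 141, 120, 115, 111, 113, 106, 165, 166, 169, 169, 156, 96] [-11, -5, -1, -1, -2, -1, -10, -10, -9]
394 [49, 41, 42, 79, 115, 115, 120, 103, 108, 107, 112, 118, 131, 170, 169, 169, 150, 97] [-18, -11, -4, 0, 0, -6, -10, -10, -8]
397 [51, 58, 50, 67, 101, 103, 101, 114, 120, 117, 116, 117, 116, 157, 168, 168, 153, 98] [-11, 24, -3, -4, -10, -6, -9, -11, -11]
400 [54, 78, 67, 114, 115, 119, 114, 115, 119, 117, 118, 117, 117, 123, 180, 193, 151, 97] [17, 7, -9, -10, -10, -9, -8, -10, -11]
(0.4563, -0.2257, 0.0573) [371.5 198.7]
(0.4163, -0.2257, 0.0573) [388.  202.9]
(0.4263, -0.2257, 0.0573) [383.8 201.9]
(0.4563, -0.2257, 0.0973) [372.5 182.1]
```

```bash
python3 -m crank '[{"dx":0,"dy":0,"dz":0.01,"twist":0,"grip":-1},{"dx":0,"dy":0,"dz":0.04,"twist":0,"grip":-1},{"dx":0,"dy":0,"dz":0.07,"twist":7,"grip":-1},{"dx":0,"dy":0,"dz":0.1,"twist":14,"grip":-1},{"dx":0,"dy":0,"dz":0.11,"twist":20,"grip":-1}]' 58
python3 -m crank '[{"dx":0.004,"dy":0.016,"dz":0,"twist":7,"grip":-1},{"dx":0.008,"dy":0.032,"dz":0,"twist":14,"grip":-1},{"dx":0.012,"dy":0.048,"dz":0,"twist":21,"grip":-1},{"dx":0.016,"dy":0.064,"dz":0,"twist":28,"grip":-1},{"dx":0.02,"dy":0.08,"dz":0,"twist":35,"grip":-1}]'
python3 -m crank '[{"dx":0.004,"dy":0.016,"dz":0,"twist":7,"grip":-1},{"dx":0.008,"dy":0.032,"dz":0,"twist":14,"grip":-1},{"dx":0.012,"dy":0.048,"dz":0,"twist":21,"grip":-1},{"dx":0.016,"dy":0.064,"dz":0,"twist":28,"grip":-1},{"dx":0.02,"dy":0.08,"dz":0,"twist":35,"grip":-1}]'
python3 -m crank '[{"dx":0.004,"dy":0.016,"dz":0,"twist":7,"grip":-1},{"dx":0.008,"dy":0.032,"dz":0,"twist":14,"grip":-1},{"dx":0.012,"dy":0.048,"dz":0,"twist":21,"grip":-1},{"dx":0.015,"dy":0.06,"dz":0,"twist":27.6,"grip":-1},{"dx":0.015,"dy":0.067,"dz":0,"twist":27.6,"grip":-1}]'
python3 - <<'E'
from h import *
st=arm.get_state(); print(st['eef_pos'],st['ee_rot'],st['q'],st['force'],st['moment'])
save(arm.grab_frame('top'),'t2'); save(arm.grab_frame('scene'),'s4')
a=cv2.imread('pics/t2.png')[170:260,240:400];b=cv2.imread('pics/s4.png')[110:270,250:410]
cv2.imwrite('pics/c5.png',np.hstack([cv2.resize(a,(400,225),interpolation=cv2.INTER_CUBIC),np.zeros((225,0,3),np.uint8)]) if 0 else np.hstack([cv2.resize(a,None,fx=2.5,fy=2.5),np.zeros((225,0,3),np.uint8),cv2.resize(b,(400,400))[0:225]]))
cv2.imwrite('pics/c5.png',cv2.resize(b,None,fx=3.6,fy=3.6,interpolation=cv2.INTER_CUBIC))
E
```

```text
t: 4.88
eef_pos: [0.4382, -0.2364, 0.1725]
ee_rot: [-3.137, -0.004, -1.215]
force: [0.6, -0.6, -1.2]
width: 0.0194
gripper_force: 57.7
t: 5.3
eef_pos: [0.4561, -0.1549, 0.168]
ee_rot: [-3.141, -0.0, -0.605]
force: [0.5, 1.0, -1.8]
width: 0.0195
gripper_force: 57.7
t: 5.72
eef_pos: [0.4762, -0.0749, 0.1679]
ee_rot: [-3.141, -0.0, 0.006]
force: [-0.8, 0.8, -1.2]
width: 0.0197
gripper_force: 57.7
t: 6.13
eef_pos: [0.4916, -0.0075, 0.1678]
ee_rot: [3.142, -0.0, 0.487]
force: [0.1, 0.2, -1.8]
width: 0.0196
gripper_force: 57.7
[ 0.49163341 -0.00750016  0.16783787] [ 3.14156332e+00 -3.88816717e-04  4.87404990e-01] [ 3.85457791e-01  8.25237181e-02 -4.34541285e-01 -1.19488167e-05
 -1.05334154e+00  1.67274943e+00] [ 0.10044063  0.16155054 -1.77499334] [-0.07027898 -0.05004998 -0.06258549]
```

View pics/c5.png

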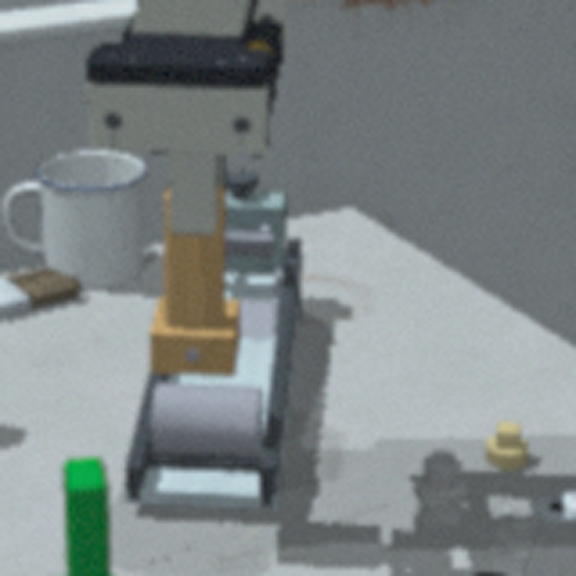

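The paddle is held upright and square above the track's lower end, behind the roller at crop (205,425). I lower it and start pushing.

```bash
python3 -m crank '[{"dx":0,"dy":0,"dz":-0.02,"twist":0,"grip":-1},{"dx":0,"dy":0,"dz":-0.045,"twist":0,"grip":-1},{"dx":0,"dy":0,"dz":-0.065,"twist":0,"grip":-1},{"dx":0,"dy":0,"dz":-0.077,"twist":0,"grip":-1},{"dx":0,"dy":0,"dz":-0.082,"twist":0,"grip":-1}]'
python3 -m crank '[{"dx":0.0014,"dy":-0.0027,"dz":0.0001,"twist":0,"grip":-1},{"dx":0.0028,"dy":-0.0053,"dz":0.0003,"twist":0,"grip":-1},{"dx":0.0042,"dy":-0.008,"dz":0.0004,"twist":0,"grip":-1},{"dx":0.0051,"dy":-0.0097,"dz":0.0005,"twist":0,"grip":-1},{"dx":0.006,"dy":-0.0115,"dz":0.0006,"twist":0,"grip":-1}]'
python3 -m crank '[{"dx":0.0009,"dy":-0.0018,"dz":0.0001,"twist":0,"grip":-1},{"dx":0.0019,"dy":-0.0035,"dz":0.0002,"twist":0,"grip":-1},{"dx":0.0028,"dy":-0.0053,"dz":0.0003,"twist":0,"grip":-1},{"dx":0.0037,"dy":-0.0071,"dz":0.0003,"twist":0,"grip":-1},{"dx":0.0046,"dy":-0.0089,"dz":0.0004,"twist":0,"grip":-1}]'
python3 -m crank '[{"dx":0.0009,"dy":-0.0018,"dz":0.0001,"twist":0,"grip":-1},{"dx":0.0019,"dy":-0.0035,"dz":0.0002,"twist":0,"grip":-1},{"dx":0.0028,"dy":-0.0053,"dz":0.0003,"twist":0,"grip":-1},{"dx":0.0037,"dy":-0.0071,"dz":0.0003,"twist":0,"grip":-1},{"dx":0.0046,"dy":-0.0089,"dz":0.0004,"twist":0,"grip":-1}]'
python3 -m crank '[{"dx":0.0014,"dy":-0.0027,"dz":0.0001,"twist":0,"grip":-1},{"dx":0.0028,"dy":-0.0053,"dz":0.0003,"twist":0,"grip":-1},{"dx":0.0042,"dy":-0.008,"dz":0.0004,"twist":0,"grip":-1},{"dx":0.0056,"dy":-0.0106,"dz":0.0005,"twist":0,"grip":-1},{"dx":0.007,"dy":-0.0133,"dz":0.0007,"twist":0,"grip":-1}]'
python3 - <<'E'
from h import *
s=arm.get_state(); o=np.array([.5744,-.1678]);u=np.array([.4639,-.8859]);n=np.array([.8859,.4639]);d=s['eef_pos'][:2]-o
print('face x',d@u+.03,'y',d@n,'underside above deck',s['eef_pos'][2]-.0572-.026-.0437*(d@u+.03),'push',-s['force'][:2]@u,s['force'])
E
```

```text
t: 6.65
eef_pos: [0.4897, -0.0097, 0.0836]
ee_rot: [-3.141, 0.003, 0.477]
force: [0.2, -0.7, -1.1]
width: 0.0196
gripper_force: 57.7
t: 7.07
eef_pos: [0.4979, -0.0204, 0.0867]
ee_rot: [3.141, -0.001, 0.481]
force: [-0.3, -0.5, -1.5]
width: 0.0197
gripper_force: 57.7
t: 7.48
eef_pos: [0.502, -0.0292, 0.0862]
ee_rot: [-3.142, 0.0, 0.481]
force: [0.9, -0.3, -0.5]
width: 0.0198
gripper_force: 57.7
t: 7.9
eef_pos: [0.5066, -0.0381, 0.0866]
ee_rot: [3.142, 0.0, 0.481]
force: [-0.1, -0.0, -1.2]
width: 0.0191
gripper_force: 57.7
t: 8.32
eef_pos: [0.5137, -0.0515, 0.0874]
ee_rot: [3.142, 0.0, 0.481]
force: [0.5, -0.7, -1.4]
width: 0.0196
gripper_force: 57.7
face x -0.10116544048945791 y 0.00012625695376745352 underside above deck 0.008580846926146957 push -0.85268524312257 [ 0.53148216 -0.68419762 -1.41423008]
```

```bash
python3 -m crank '[{"dx":0.0014,"dy":-0.0027,"dz":0.0001,"twist":0,"grip":-1},{"dx":0.0028,"dy":-0.0053,"dz":0.0003,"twist":0,"grip":-1},{"dx":0.0042,"dy":-0.008,"dz":0.0004,"twist":0,"grip":-1},{"dx":0.0056,"dy":-0.0106,"dz":0.0005,"twist":0,"grip":-1},{"dx":0.007,"dy":-0.0133,"dz":0.0007,"twist":0,"grip":-1}]'
python3 -m crank '[{"dx":0.0014,"dy":-0.0027,"dz":0.0001,"twist":0,"grip":-1},{"dx":0.0028,"dy":-0.0053,"dz":0.0003,"twist":0,"grip":-1},{"dx":0.0042,"dy":-0.008,"dz":0.0004,"twist":0,"grip":-1},{"dx":0.0056,"dy":-0.0106,"dz":0.0005,"twist":0,"grip":-1},{"dx":0.007,"dy":-0.0133,"dz":0.0007,"twist":0,"grip":-1}]'
python3 -m crank '[{"dx":0.0014,"dy":-0.0027,"dz":0.0001,"twist":0,"grip":-1},{"dx":0.0028,"dy":-0.0053,"dz":0.0003,"twist":0,"grip":-1},{"dx":0.0042,"dy":-0.008,"dz":0.0004,"twist":0,"grip":-1},{"dx":0.0056,"dy":-0.0106,"dz":0.0005,"twist":0,"grip":-1},{"dx":0.007,"dy":-0.0133,"dz":0.0007,"twist":0,"grip":-1}]'
python3 -m crank '[{"dx":0.0014,"dy":-0.0027,"dz":0.0001,"twist":0,"grip":-1},{"dx":0.0028,"dy":-0.0053,"dz":0.0003,"twist":0,"grip":-1},{"dx":0.0042,"dy":-0.008,"dz":0.0004,"twist":0,"grip":-1},{"dx":0.0056,"dy":-0.0106,"dz":0.0005,"twist":0,"grip":-1},{"dx":0.007,"dy":-0.0133,"dz":0.0007,"twist":0,"grip":-1}]'
python3 -m crank '[{"dx":0.0014,"dy":-0.0027,"dz":0.0001,"twist":0,"grip":-1},{"dx":0.0028,"dy":-0.0053,"dz":0.0003,"twist":0,"grip":-1},{"dx":0.0042,"dy":-0.008,"dz":0.0004,"twist":0,"grip":-1},{"dx":0.0051,"dy":-0.0097,"dz":0.0005,"twist":0,"grip":-1},{"dx":0.006,"dy":-0.0115,"dz":0.0006,"twist":0,"grip":-1}]'
cat > st.py <<'E'
from h import *
s=arm.get_state(); o=np.array([.5744,-.1678]);u=np.array([.4639,-.8859]);n=np.array([.8859,.4639]);d=s['eef_pos'][:2]-o
print('face x',round(d@u+.03,4),'y',round(d@n,4),'clear',round(s['eef_pos'][2]-.0572-.026-.0437*(d@u+.03),4),'push',round(-s['force'][:2]@u,2),'q',s['q'].round(2))
E
python3 st.py
```

```text
t: 8.73
eef_pos: [0.5207, -0.0648, 0.0881]
ee_rot: [3.142, 0.0, 0.481]
force: [0.1, -0.3, -2.4]
width: 0.0195
gripper_force: 57.7
t: 9.15
eef_pos: [0.5276, -0.0781, 0.0888]
ee_rot: [-3.142, 0.0, 0.481]
force: [0.7, 1.1, -1.1]
width: 0.0196
gripper_force: 57.7
t: 9.57
eef_pos: [0.5346, -0.0914, 0.0894]
ee_rot: [-3.142, 0.0, 0.481]
force: [-0.1, 0.4, -1.7]
width: 0.0196
gripper_force: 57.7
t: 9.98
eef_pos: [0.5416, -0.1047, 0.0901]
ee_rot: [-3.142, 0.0, 0.481]
force: [-0.9, 0.0, -2.4]
width: 0.0193
gripper_force: 57.7
t: 10.4
eef_pos: [0.5476, -0.1162, 0.0907]
ee_rot: [-3.142, 0.0, 0.481]
force: [-0.3, 0.2, -1.6]
width: 0.0197
gripper_force: 57.7
face x -0.0282 y 0.0002 clear 0.0088 push 0.34 q [ 0.14  0.27 -0.39 -0.   -0.91  1.91]
```

```bash
python3 -m crank '[{"dx":0.0007,"dy":-0.0014,"dz":0.0001,"twist":0,"grip":-1},{"dx":0.0014,"dy":-0.0027,"dz":0.0001,"twist":0,"grip":-1},{"dx":0.0021,"dy":-0.004,"dz":0.0002,"twist":0,"grip":-1},{"dx":0.0028,"dy":-0.0053,"dz":0.0003,"twist":0,"grip":-1},{"dx":0.0035,"dy":-0.0066,"dz":0.0003,"twist":0,"grip":-1}]'|grep -E 'force: \['
python3 -m crank '[{"dx":0.0007,"dy":-0.0014,"dz":0.0001,"twist":0,"grip":-1},{"dx":0.0014,"dy":-0.0027,"dz":0.0001,"twist":0,"grip":-1},{"dx":0.0021,"dy":-0.004,"dz":0.0002,"twist":0,"grip":-1},{"dx":0.0028,"dy":-0.0053,"dz":0.0003,"twist":0,"grip":-1},{"dx":0.0035,"dy":-0.0066,"dz":0.0003,"twist":0,"grip":-1}]'|grep -E 'force: \['
python3 -m crank '[{"dx":0.0007,"dy":-0.0014,"dz":0.0001,"twist":0,"grip":-1},{"dx":0.0014,"dy":-0.0027,"dz":0.0001,"twist":0,"grip":-1},{"dx":0.0021,"dy":-0.004,"dz":0.0002,"twist":0,"grip":-1},{"dx":0.0028,"dy":-0.0053,"dz":0.0003,"twist":0,"grip":-1},{"dx":0.0035,"dy":-0.0066,"dz":0.0003,"twist":0,"grip":-1}]'|grep -E 'force: \['
python3 -m crank '[{"dx":0.0007,"dy":-0.0014,"dz":0.0001,"twist":0,"grip":-1},{"dx":0.0014,"dy":-0.0027,"dz":0.0001,"twist":0,"grip":-1},{"dx":0.0021,"dy":-0.004,"dz":0.0002,"twist":0,"grip":-1},{"dx":0.0028,"dy":-0.0053,"dz":0.0003,"twist":0,"grip":-1},{"dx":0.0035,"dy":-0.0066,"dz":0.0003,"twist":0,"grip":-1}]'|grep -E 'force: \['
python3 -m crank '[{"dx":0.0007,"dy":-0.0014,"dz":0.0001,"twist":0,"grip":-1},{"dx":0.0014,"dy":-0.0027,"dz":0.0001,"twist":0,"grip":-1},{"dx":0.0021,"dy":-0.004,"dz":0.0002,"twist":0,"grip":-1},{"dx":0.0028,"dy":-0.0053,"dz":0.0003,"twist":0,"grip":-1},{"dx":0.0035,"dy":-0.0066,"dz":0.0003,"twist":0,"grip":-1}]'|grep -E 'force: \['
python3 -m crank '[{"dx":0.0007,"dy":-0.0014,"dz":0.0001,"twist":0,"grip":-1},{"dx":0.0014,"dy":-0.0027,"dz":0.0001,"twist":0,"grip":-1},{"dx":0.0021,"dy":-0.004,"dz":0.0002,"twist":0,"grip":-1},{"dx":0.0028,"dy":-0.0053,"dz":0.0003,"twist":0,"grip":-1},{"dx":0.0035,"dy":-0.0066,"dz":0.0003,"twist":0,"grip":-1}]'|grep -E 'force: \['
python3 st.py
```

```text
force: [0.8, 0.2, -1.5]
force: [-0.1, 0.7, -1.4]
force: [-0.1, 0.8, -1.5]
force: [-0.8, 0.7, -1.2]
force: [-0.2, 1.0, -0.6]
force: [-0.7, 0.3, -1.9]
face x 0.0166 y 0.0005 clear 0.0087 push 0.57 q [ 0.06  0.31 -0.33 -0.   -0.93  1.99]
```

```bash
python3 -m crank '[{"dx":0.0007,"dy":-0.0014,"dz":0.0001,"twist":0,"grip":-1},{"dx":0.0014,"dy":-0.0027,"dz":0.0001,"twist":0,"grip":-1},{"dx":0.0021,"dy":-0.004,"dz":0.0002,"twist":0,"grip":-1},{"dx":0.0028,"dy":-0.0053,"dz":0.0003,"twist":0,"grip":-1},{"dx":0.0035,"dy":-0.0066,"dz":0.0003,"twist":0,"grip":-1}]'|grep -E 'force: \['
python3 -m crank '[{"dx":0.0007,"dy":-0.0014,"dz":0.0001,"twist":0,"grip":-1},{"dx":0.0014,"dy":-0.0027,"dz":0.0001,"twist":0,"grip":-1},{"dx":0.0021,"dy":-0.004,"dz":0.0002,"twist":0,"grip":-1},{"dx":0.0028,"dy":-0.0053,"dz":0.0003,"twist":0,"grip":-1},{"dx":0.0035,"dy":-0.0066,"dz":0.0003,"twist":0,"grip":-1}]'|grep -E 'force: \['
python3 -m crank '[{"dx":0.0007,"dy":-0.0014,"dz":0.0001,"twist":0,"grip":-1},{"dx":0.0014,"dy":-0.0027,"dz":0.0001,"twist":0,"grip":-1},{"dx":0.0021,"dy":-0.004,"dz":0.0002,"twist":0,"grip":-1},{"dx":0.0028,"dy":-0.0053,"dz":0.0003,"twist":0,"grip":-1},{"dx":0.0028,"dy":-0.0053,"dz":0.0003,"twist":0,"grip":-1}]'|grep -E 'force: \['
python3 st.py
```

```text
force: [0.1, 1.6, -0.4]
force: [0.5, 0.8, -1.2]
force: [-0.6, 0.3, -1.5]
face x 0.0377 y 0.0006 clear 0.0086 push 0.58 q [ 0.03  0.33 -0.29  0.   -0.94  2.02]
```

```bash
python3 -m crank '[{"dx":0.0007,"dy":-0.0014,"dz":0.0001,"twist":0,"grip":-1},{"dx":0.0014,"dy":-0.0027,"dz":0.0001,"twist":0,"grip":-1},{"dx":0.0021,"dy":-0.004,"dz":0.0002,"twist":0,"grip":-1},{"dx":0.0028,"dy":-0.0053,"dz":0.0003,"twist":0,"grip":-1},{"dx":0.0028,"dy":-0.0053,"dz":0.0003,"twist":0,"grip":-1}]'|grep -E 'force: \['
python3 -m crank '[{"dx":0.0006,"dy":-0.0011,"dz":0.0001,"twist":0,"grip":-1},{"dx":0.0011,"dy":-0.0021,"dz":0.0001,"twist":0,"grip":-1},{"dx":0.0016,"dy":-0.0031,"dz":0.0002,"twist":0,"grip":-1},{"dx":0.0022,"dy":-0.0042,"dz":0.0002,"twist":0,"grip":-1},{"dx":0.0028,"dy":-0.0053,"dz":0.0003,"twist":0,"grip":-1}]'|grep -E 'force: \['
python3 st.py
```

```text
force: [0.0, 0.8, -1.4]
force: [-2.6, 5.3, -0.3]
face x 0.0483 y 0.0003 clear 0.0083 push 5.94 q [ 0.01  0.35 -0.27 -0.   -0.95  2.04]
```

```bash
python3 -m crank '[{"dx":0.0006,"dy":-0.0011,"dz":0.0001,"twist":0,"grip":-1},{"dx":0.0011,"dy":-0.0021,"dz":0.0001,"twist":0,"grip":-1},{"dx":0.0016,"dy":-0.0031,"dz":0.0002,"twist":0,"grip":-1},{"dx":0.0022,"dy":-0.0042,"dz":0.0002,"twist":0,"grip":-1},{"dx":0.0028,"dy":-0.0053,"dz":0.0003,"twist":0,"grip":-1}]'
python3 st.py
```

```text
t: 15.4
eef_pos: [0.5855, -0.1889, 0.0936]
ee_rot: [-3.139, 0.001, 0.481]
force: [-3.1, 6.7, -1.1]
width: 0.0195
gripper_force: 57.8
face x 0.0538 y 0.0 clear 0.008 push 7.38 q [ 0.    0.35 -0.26 -0.   -0.96  2.05]
```

```bash
python3 -m crank '[{"dx":0.0005,"dy":-0.0009,"dz":0.0002,"twist":0,"grip":-1},{"dx":0.0009,"dy":-0.0018,"dz":0.0004,"twist":0,"grip":-1},{"dx":0.0014,"dy":-0.0027,"dz":0.0006,"twist":0,"grip":-1},{"dx":0.0018,"dy":-0.0035,"dz":0.0008,"twist":0,"grip":-1},{"dx":0.0023,"dy":-0.0044,"dz":0.0009,"twist":0,"grip":-1}]'
python3 st.py
```

```text
t: 15.82
eef_pos: [0.5876, -0.1934, 0.0944]
ee_rot: [-3.139, 0.002, 0.481]
force: [-3.1, 5.4, -2.2]
width: 0.0195
gripper_force: 57.8
face x 0.0588 y -0.0001 clear 0.0086 push 6.23 q [-0.    0.36 -0.26 -0.   -0.96  2.06]
```

```bash
python3 -m crank '[{"dx":0.0004,"dy":-0.0008,"dz":0,"twist":0,"grip":-1},{"dx":0.0008,"dy":-0.0016,"dz":0,"twist":0,"grip":-1},{"dx":0.0012,"dy":-0.0023,"dz":0.0001,"twist":0,"grip":-1},{"dx":0.0014,"dy":-0.0027,"dz":0.0001,"twist":0,"grip":-1},{"dx":0.0014,"dy":-0.0027,"dz":0.0001,"twist":0,"grip":-1}]'
python3 st.py
```

```text
t: 16.23
eef_pos: [0.5894, -0.1965, 0.0946]
ee_rot: [-3.14, 0.001, 0.481]
force: [-2.3, 4.4, -2.1]
width: 0.0192
gripper_force: 57.8
face x 0.0624 y -0.0 clear 0.0087 push 4.99 q [-0.01  0.36 -0.25 -0.   -0.96  2.06]
```

Force is dipping, so the roller is dropping in. I continue in small steps until it is above 9 N.

```bash
python3 -m crank '[{"dx":0.0004,"dy":-0.0008,"dz":0,"twist":0,"grip":-1},{"dx":0.0008,"dy":-0.0016,"dz":0,"twist":0,"grip":-1},{"dx":0.0009,"dy":-0.0018,"dz":0.0001,"twist":0,"grip":-1},{"dx":0.0009,"dy":-0.0018,"dz":0.0001,"twist":0,"grip":-1},{"dx":0.0009,"dy":-0.0018,"dz":0.0001,"twist":0,"grip":-1}]'
python3 st.py
```

```text
t: 16.65
eef_pos: [0.59, -0.1975, 0.0947]
ee_rot: [-3.139, 0.001, 0.481]
force: [-3.2, 8.2, -0.7]
width: 0.0195
gripper_force: 57.9
face x 0.0635 y 0.0 clear 0.0087 push 8.74 q [-0.01  0.36 -0.25 -0.   -0.96  2.06]
```

```bash
python3 -m crank '[{"dx":0.0003,"dy":-0.0006,"dz":0,"twist":0,"grip":-1},{"dx":0.0004,"dy":-0.0008,"dz":0,"twist":0,"grip":-1},{"dx":0.0004,"dy":-0.0008,"dz":0,"twist":0,"grip":-1},{"dx":0.0004,"dy":-0.0008,"dz":0,"twist":0,"grip":-1},{"dx":0.0004,"dy":-0.0008,"dz":0,"twist":0,"grip":-1}]'
python3 st.py
```

```text
t: 17.07
eef_pos: [0.5902, -0.198, 0.0948]
ee_rot: [-3.138, 0.001, 0.481]
force: [-5.1, 10.1, 1.1]
width: 0.0194
gripper_force: 57.9
face x 0.0641 y 0.0 clear 0.0088 push 11.33 q [-0.01  0.36 -0.25 -0.   -0.97  2.07]
```

11.3 N means it is home. I back off slowly, then check that the roller stays.

```bash
python3 -m crank '[{"dx":-0.0005,"dy":0.0009,"dz":0,"twist":0,"grip":-1},{"dx":-0.0012,"dy":0.0022,"dz":0,"twist":0,"grip":-1},{"dx":-0.0021,"dy":0.004,"dz":-0.0001,"twist":0,"grip":-1},{"dx":-0.0035,"dy":0.0066,"dz":-0.0002,"twist":0,"grip":-1},{"dx":-0.005,"dy":0.0095,"dz":-0.0003,"twist":0,"grip":-1}]'
python3 st.py
python3 -m crank '[{"dx":-0.006,"dy":0.011,"dz":0,"twist":0,"grip":-1},{"dx":-0.012,"dy":0.022,"dz":0,"twist":0,"grip":-1},{"dx":-0.02,"dy":0.039,"dz":0,"twist":0,"grip":-1},{"dx":-0.028,"dy":0.053,"dz":0.01,"twist":0,"grip":-1},{"dx":-0.036,"dy":0.07,"dz":0.02,"twist":0,"grip":-1}]'
python3 st.py
python3 - <<'E'
from h import *
for n in('scene','top'): save(arm.grab_frame(n),n+'5')
s=cv2.imread('pics/scene5.png');t=cv2.imread('pics/top5.png')
cv2.imwrite('pics/c6.png',np.hstack([cv2.resize(s[150:250,270:370],(400,400),interpolation=cv2.INTER_CUBIC),cv2.resize(t[145:245,320:420],(400,400),interpolation=cv2.INTER_CUBIC)]))
E
```

```text
t: 17.48
eef_pos: [0.5874, -0.1905, 0.0956]
ee_rot: [3.14, -0.001, 0.481]
force: [0.1, -0.1, -1.8]
width: 0.0195
gripper_force: 57.7
face x 0.0562 y 0.001 clear 0.01 push -0.11 q [ 0.    0.35 -0.26  0.   -0.96  2.05]
t: 17.9
eef_pos: [0.5494, -0.1192, 0.1149]
ee_rot: [-3.141, 0.001, 0.481]
force: [0.7, 0.9, -0.9]
width: 0.0193
gripper_force: 57.7
face x -0.0247 y 0.0004 clear 0.0328 push 0.51 q [ 0.13  0.25 -0.36  0.   -0.96  1.92]
```

View pics/c6.png

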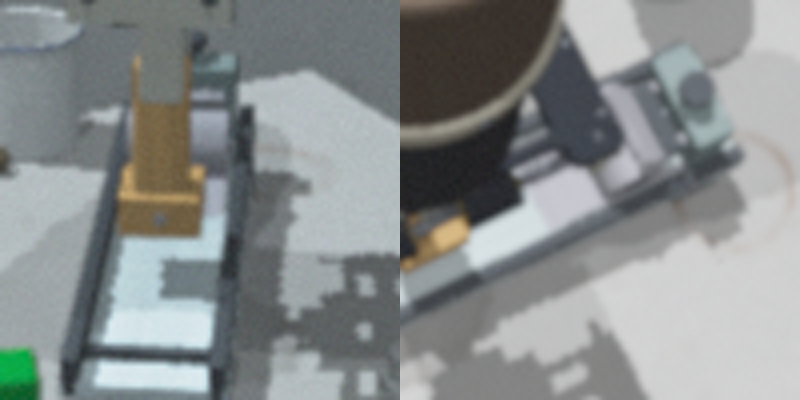

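The picture shows the roller seated behind the crest against the jaw, at about (215,140) on the left and (620,165) on the right. Now I set the paddle down on the bench.

```bash
python3 -m crank '[{"dx":0,"dy":0,"dz":0.025,"twist":0,"grip":-1},{"dx":0,"dy":0,"dz":0.05,"twist":0,"grip":-1},{"dx":-0.015,"dy":-0.015,"dz":0.05,"twist":0,"grip":-1},{"dx":-0.04,"dy":-0.04,"dz":0.05,"twist":0,"grip":-1},{"dx":-0.065,"dy":-0.065,"dz":0.05,"twist":0,"grip":-1}]'
python3 -m crank '[{"dx":-0.022,"dy":-0.022,"dz":0,"twist":0,"grip":-1},{"dx":-0.036,"dy":-0.038,"dz":0,"twist":0,"grip":-1},{"dx":-0.044,"dy":-0.046,"dz":0,"twist":0,"grip":-1},{"dx":-0.044,"dy":-0.046,"dz":-0.015,"twist":0,"grip":-1},{"dx":-0.044,"dy":-0.046,"dz":-0.03,"twist":0,"grip":-1}]'
python3 -m crank '[{"dx":0,"dy":0,"dz":-0.02,"twist":0,"grip":-1},{"dx":0,"dy":0,"dz":-0.04,"twist":0,"grip":-1},{"dx":0,"dy":0,"dz":-0.058,"twist":0,"grip":-1},{"dx":0,"dy":0,"dz":-0.066,"twist":0,"grip":-1},{"dx":0,"dy":0,"dz":-0.07,"twist":0,"grip":-1}]'
python3 -m crank '[{"dx":0,"dy":0,"dz":-0.002,"twist":0,"grip":-1},{"dx":0,"dy":0,"dz":-0.004,"twist":0,"grip":-1},{"dx":0,"dy":0,"dz":-0.006,"twist":0,"grip":-1},{"dx":0,"dy":0,"dz":-0.007,"twist":0,"grip":-1},{"dx":0,"dy":0,"dz":-0.007,"twist":0,"grip":-1}]'
```

```text
t: 18.42
eef_pos: [0.485, -0.1851, 0.1651]
ee_rot: [3.141, -0.001, 0.483]
force: [0.1, -1.2, -2.1]
width: 0.0195
gripper_force: 57.7
t: 18.83
eef_pos: [0.4419, -0.2318, 0.1356]
ee_rot: [3.14, -0.003, 0.48]
force: [0.2, 0.4, -1.7]
width: 0.0197
gripper_force: 57.7
t: 19.25
eef_pos: [0.4409, -0.2309, 0.0639]
ee_rot: [-3.14, 0.002, 0.481]
force: [-0.8, -1.4, -0.2]
width: 0.0197
gripper_force: 57.7
t: 19.67
eef_pos: [0.442, -0.2312, 0.0585]
ee_rot: [3.141, -0.001, 0.481]
force: [-0.3, -0.1, -1.4]
width: 0.0194
gripper_force: 57.7
```

```bash
python3 -m crank '[{"dx":0,"dy":0,"dz":-0.0005,"twist":0,"grip":-1},{"dx":0,"dy":0,"dz":-0.001,"twist":0,"grip":-1},{"dx":0,"dy":0,"dz":-0.0012,"twist":0,"grip":-1},{"dx":0,"dy":0,"dz":-0.0012,"twist":0,"grip":-1},{"dx":0,"dy":0,"dz":-0.0012,"twist":0,"grip":-1}]'
```

```text
t: 20.08
eef_pos: [0.4419, -0.2312, 0.0572]
ee_rot: [3.141, -0.0, 0.481]
force: [0.4, 0.7, 1.0]
width: 0.0193
gripper_force: 57.7
```

Bench contact shows in the force, as fz went from −1.4 to +1.0. I release and rise.

```bash
python3 -m crank '[{"dx":0,"dy":0,"dz":0,"twist":0,"grip":-0.5},{"dx":0,"dy":0,"dz":0,"twist":0,"grip":-0.3},{"dx":0,"dy":0,"dz":0,"twist":0,"grip":0},{"dx":0,"dy":0,"dz":0,"twist":0,"grip":0.4},{"dx":0,"dy":0,"dz":0,"twist":0,"grip":0.8}]' 5
python3 -m crank '[{"dx":0,"dy":0,"dz":0,"twist":0,"grip":0.8},{"dx":0,"dy":0,"dz":0,"twist":0,"grip":0.8},{"dx":0,"dy":0,"dz":0,"twist":0,"grip":0.8},{"dx":0,"dy":0,"dz":0,"twist":0,"grip":0.8},{"dx":0,"dy":0,"dz":0,"twist":0,"grip":0.8}]'
python3 -m crank '[{"dx":0,"dy":0,"dz":0.015,"twist":0,"grip":0.8},{"dx":0,"dy":0,"dz":0.04,"twist":0,"grip":0.8},{"dx":0,"dy":0,"dz":0.07,"twist":0,"grip":0.8},{"dx":0,"dy":0,"dz":0.1,"twist":0,"grip":0.8},{"dx":0,"dy":0,"dz":0.14,"twist":0,"grip":0.8}]'
python3 -m crank '[{"dx":-0.005,"dy":0.03,"dz":0,"twist":0,"grip":0.8},{"dx":-0.01,"dy":0.06,"dz":0,"twist":0,"grip":0.8},{"dx":-0.015,"dy":0.09,"dz":0,"twist":0,"grip":0.8},{"dx":-0.02,"dy":0.12,"dz":0,"twist":0,"grip":0.8},{"dx":-0.02,"dy":0.15,"dz":0,"twist":0,"grip":0.8}]'
python3 - <<'E'
from h import *
f={n:arm.grab_frame(n) for n in('scene','top')}
for n in f: save(f[n],n+'6')
# wood blob in scene: expected pixels of handle base/top
hsv=cv2.cvtColor(f['scene'],cv2.COLOR_RGB2HSV); m=cv2.inRange(hsv,(8,90,60),(25,255,255)); m[:130]=0
n,l,st,c=cv2.connectedComponentsWithStats(m); print([(st[i].tolist(),c[i].round().tolist()) for i in range(1,n) if st[i][4]>60])
print('exp base/top',np.round(proj('scene',(.442,-.231,0)),1),np.round(proj('scene',(.442,-.231,.097)),1))
# roller: wedge/roller zone in top, brightness along the track centre line, vs first picture
o=np.array([.5744,-.1678]);u=np.array([.4639,-.8859]); t0=cv2.imread('pics/top0.png');t1=cv2.imread('pics/top6.png')
s0=cv2.imread('pics/scene0.png');s1=cv2.imread('pics/scene6.png')
for x in np.arange(-.14,.13,.012):
    P=np.r_[o+u*x,.03+.0437*x]; a=np.round(proj('top',P)).astype(int);b=np.round(proj('scene',P)).astype(int)
    print(round(x,3),int(t0[a[1],a[0]].mean()),int(t1[a[1],a[0]].mean()),'|',int(s0[b[1],b[0]].mean()),int(s1[b[1],b[0]].mean()))
E
```

```text
t: 20.5
eef_pos: [0.4418, -0.2312, 0.057]
ee_rot: [3.142, -0.0, 0.481]
force: [0.3, -0.1, 0.3]
width: 0.0431
gripper_force: 0.0
t: 20.92
eef_pos: [0.4417, -0.2311, 0.057]
ee_rot: [-3.142, -0.0, 0.481]
force: [0.6, 0.3, -0.3]
width: 0.0756
gripper_force: 0.0
t: 21.33
eef_pos: [0.4403, -0.2307, 0.1968]
ee_rot: [-3.139, 0.002, 0.481]
force: [1.4, -0.4, -0.3]
width: 0.079
gripper_force: 0.0
t: 21.75
eef_pos: [0.4206, -0.0801, 0.1972]
ee_rot: [-3.141, -0.001, 0.481]
force: [1.1, 0.0, 0.3]
width: 0.0789
gripper_force: 0.0
[([368, 183, 18, 42, 572], [377.0, 205.0]), ([233, 191, 15, 9, 88], [239.0, 195.0]), ([193, 199, 25, 10, 94], [205.0, 203.0]), ([374, 298, 47, 18, 93], [396.0, 307.0]), ([295, 325, 48, 19, 121], [319.0, 334.0]), ([266, 343, 25, 11, 75], [277.0, 348.0]), ([204, 359, 42, 17, 129], [223.0, 368.0]), ([131, 379, 59, 21, 151], [158.0, 390.0])]
exp base/top [376.7 222.2] [379.5 182.9]
-0.14 217 87 | 144 145
-0.128 171 86 | 68 161
-0.116 196 86 | 95 220
-0.104 168 83 | 115 218
-0.092 182 85 | 152 219
-0.08 216 81 | 180 220
-0.068 217 120 | 192 219
-0.056 218 106 | 190 220
-0.044 216 227 | 213 220
-0.032 217 230 | 218 221
-0.02 216 235 | 218 221
-0.008 216 235 | 218 218
0.004 214 234 | 215 217
0.016 214 234 | 197 201
0.028 198 218 | 188 191
0.04 200 220 | 192 192
0.052 200 220 | 191 196
0.064 197 143 | 192 149
0.076 187 193 | 141 84
0.088 173 203 | 114 97
0.1 129 188 | 116 117
0.112 126 120 | 102 151
0.124 74 94 | 85 167
```

The deck is clear below the crest and the roller stays at about x=0.085. The paddle is upright, spanning scene rows 183–225 where I expected 183–222.

```bash
python3 -c "
from station import arm
print(arm.job_done())"
```

```text
the job is handed in; nothing more can be done
None
```

The roller is seated behind the crest under the jaw (last push reading 11.3 N, under the 15 N limit), the paddle stands upright on the bench again, and the job was handed in at about 22 s.

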